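# Raise the counterweighted hold-down frame and load the printing block

## Task

Push the green counterweighted hold-down frame of the wooden printing jig up past its balance point, so that it stays standing raised by itself. Then push the fish-patterned lino block along its channel until it sits fully home against the stop at the far end, and leave the frame raised. Everything is only pushed with the fingers: do not lift the block off the board, and leave the ink jar, the round baren and the flower-patterned block where they are.

Things in the scene. Friction and masses are not known exactly. Their poses are not given: they have to be found in the camera images.
- jig: Fixed printing jig on a plywood board 330 (x) x 220 (y) x 18 mm. Origin: centre of the underside; x points along the channel from its open end (nearer the robot) to the stop. Two wooden guide rails, 22 mm high, 64 mm apart inside, run from x = -154 to +68 mm; the dark stop, 26 mm high, has its near face at x = +68 mm. Hinge posts at x = +125, y = +-93 mm, 115 mm high above the worktop.
- frame (a joint): Turn of the hold-down frame about its hinge, rad: 0 lying down (it starts here), grows as the frame's near end goes up and away towards the far end of the jig, 1.75 at the open stop. Below about 0.8 it falls back down, above about 0.95 it falls open by itself and stays at the open stop. Lifting it takes about 2 N at the grip bar, straight up at the start and less further up.
- frame_hinge (a point): Middle of the frame's hinge axis (along the jig's y), fixed to the jig at x = +125 mm, z = 100 mm. With the frame raised at its open stop no part of it is nearer the robot than jig x = +40 mm.
- frame_bar (a point): Middle of the frame's black rubber grip bar (20 mm thick, 110 mm long, along the jig's y), 210 mm from the hinge axis. Frame down: at jig x = -82, z = 136 mm, free below down to the block. Green arms 8 mm wide at y = +-78 mm join it to the hinge. A round foot (36 mm) hangs from the frame; frame down, it stands in the channel at jig x = +35 mm and bars the block's way.
- jig_home (a point): Where the middle of the block must come: jig x = +20 mm, y = 0, z = 31 mm. Its axes are the jig's.
- block_mid (a point): Middle of the loose fish-patterned lino block, 96 mm long (along the channel), 60 wide, 26 high (the top 4 mm is thin relief: push on the 22 mm below it), 0.1 kg. It lies on the board between the rails (2 mm play each side), starting with its middle at jig x = -90 to -62 mm; this point is 13 mm above its underside. The point's y axis runs along its length.
- jar: Bystander: open black ink jar, 74 mm across, 83 mm high; origin at the centre of its underside.
- baren: Bystander: round baren with a grip, 105 mm across, 34 mm high; origin at the centre of its underside.
- star_block: Bystander: flower-patterned lino block, 102 x 76 x 26 mm; origin at the centre of its underside.
Not all that is in view belongs to the job. Leave any purple look-alike of the part that bears block_mid alone.

How it is judged (in metres and radians):
On the way, in this order (a step that is already met when the one before it is completed fails the run):
1. the frame stands raised by itself at its open stop, not touched by the fingers (value of joint frame above 1.6 rad and contact force between each of the arm, the fingers and frame below 0.1 N), for 0.2 s.
2. the block is home against the stop (x of block_mid in the frame of jig_home above -0.004 m), for 0.1 s.
At the end, for the whole second after the job is handed in: The frame stands raised at its open stop (joint above 1.6 rad) and at rest; the block lies flat between the rails with its middle within 4 mm of home along the channel and 6 mm across, within 0.08 rad of the channel's direction, at rest (value of joint frame above 1.6 rad and x of block_mid in the frame of jig_home between -0.004 and 0.004 m and y of block_mid in the frame of jig_home between -0.006 and 0.006 m and z of block_mid in the frame of jig_home below 0.004 m and angle between the y axis of block_mid and the x axis of jig_home, either way round below 0.08 rad and linear speed of block below 0.01 m/s and velocity of joint frame between -0.1 and 0.1 rad/s); the robot touches nothing.
It fails at once if the block was lifted more than 8 mm off the board or tipped (z of block_mid in the frame of jig_home above 0.008 m or angle between block_mid's own z axis and vertical above 0.2 rad).
It fails at once if a bystander (jar, baren or flower block) was moved more than 15 mm (distance of any of jar, baren, star_block from where it was at the start of the episode above 0.015 m).
It also fails if it takes over 48 s, if anything falls off the work surface, if the arm or the gripper's body presses on something with over 40 N, if the wrist force passes 120 N, or if a joint passes its speed limit or range.

## Robot

A 6-joint arm with a two-finger parallel gripper is mounted at the origin on a cart in front of the work surface, level with it; the furniture and walls round the work are solid. World frame = base frame: x ahead of the robot, y to its left, z up, the work surface at z = 0. Lengths are in m, angles in degrees, forces in N, time in s.
With the tool pointing down it reaches from about 0.3 to 0.75 m from the base axis. Payload 8.5 kg.
Tool frame: the origin (TCP) lies between the finger pads; the fingertips stand ahead of it and the grasp point (between the pads) lies 8 mm behind it (env.tcp_to_tips is the z of the fingertips in the tool frame, in m); z points along the fingers, x is the direction in which the jaws open and shut, and the axes are right-handed (so a half turn about z gives the same grasp; the last joint's range is limited). The gripper opens to 85 mm and grips with 20 to 120 N. Pads are 22 mm wide; open, the fingers measure 114 mm over their backs; the gripper's body (76 mm by 85 mm) begins 54 mm behind the grasp point. The pads swing forward as they close: fully open they stand 13 mm farther back than shut.
Start: joints at [-82.294, 21.807, 74.336, -0, 83.858, -12.336], TCP at [0.188, -0.517, 0.242] pointing down, gripper open.
Joint ranges: [-178.18, 178.18], [-50.72, 133.34], [12.68, 142.11], [-81.47, 261.47], [9.98, 163.14], [-165.26, 165.26]. Speed limits (degrees/s): [136.94, 136.94, 180, 180, 180, 180].

## Interface

Orientations are given as a 3x3 rotation matrix whose columns are the frame's x, y, z axes.
In Python, from rig import observe, viewer, env gives the robot as it stands.
- The arm moves only by the tool jog_arm, never from a script. Its arguments are lists of equal length, an entry for each row: "dr": the turn, a rotation vector about the tool's x, y, z in rad, a list of three; "slide": the shift along the tool's x, y, z in m, a list of three; "gripper": the opening, from -1 (shut) to 1 (fully open), so that 0 is half open. In form: {"dr": [[rx, ry, rz], ...], "slide": [[dx, dy, dz], ...], "gripper": [gripper, ...]}. A call has exactly 10 rows; each row shifts and turns the commanded pose from where the row before left it, along the tool's axes as they then stand; what a row does not reach is not made up. A row lasts 1/10 s, in which the tool goes at most 50 mm and 8.59 degrees, less where a joint would pass 70% of its speed; a pose out of reach is approached as far as the arm can. A call is refused whole if a number of a shift passes 0.05 or a number of a turn 0.15, either way. A call with a gripper value outside its range is refused whole. The fingers move at their own pace and stop on an object; "force" is the grip in N (left out, the last holds). Time passes only in rows, so rows that do not move let the fingers close, or fill a call up. It gives the time, the measured TCP pose, the force and the opening at its end, in the units of the state.
- observe(): the state, without advancing time (a new reading comes with each control period).
- viewer.get_image(name): name is "scene" or "top" or "wrist"; returns a dict with "pixels" (420x560x3 uint8, blue, green, red), "camera_matrix" (3x3 intrinsics, pixels), "R" (3x3) and "t" (3): a world point X has camera coordinates R X + t. Camera axes: x right, y down, z forward; pixel columns grow to the right and rows downward; lengths in m; the calibration is good to about 2 mm. The wrist camera is an equidistant fisheye: a pixel r from the principal point sees the ray r / f radians off the axis. A picture is of the moment at which its call begins. There is no depth.
- env.close_job(): hands the job in, once; it reports no verdict.
The state is a dict: "time_s": time; "q": joint angles; "qvel": joint speeds; "joint_efforts": joint torques, N m; "position": TCP position; "tool_rot": TCP orientation; "ft_force": force on the tool from outside, world axes, zero at the start; "wrist_torque": the same for the moment, N m; "grip_width": finger opening in m.
Only numpy, scipy, OpenCV 4.12 (cv2) and the standard library are available. Lean on these libraries where they do the work, as an engineer would, in place of code of your own. Each camera call takes 0.05 s, during which the arm holds its last target.

## Working session

There is one attempt and no reset: what is moved stays moved. The work goes in short steps, Python scripts to look and compute and a tool call to move; the robot and the scene stay as the last step left them, time stands still between calls to the robot, and variables do not carry over. Pictures are saved under pics/ and viewed, and the job is handed in when it is done.

Besides the shell and the picture viewer there is one more tool, called after "Call:" as a command line: name --argument value ..., lists and objects as JSON in quotes. jog_arm: Moves the arm, as the interface text tells. Its arguments: {"type":"object","properties":{"dr":{"type":"array","items":{"type":"array","items":{"type":"number"}}},"slide":{"type":"array","items":{"type":"array","items":{"type":"number"}}},"gripper":{"type":"array","items":{"type":"number"}},"force":{"type":"number"}},"required":["dr","slide","gripper"]}

```bash
mkdir -p pics; ls; python3 - <<'E'
from rig import observe, viewer, env
import cv2,numpy as np,json
s=observe();print(s['time_s'],s['position'],s['tool_rot'],s['grip_width'],env.tcp_to_tips)
for n in['scene','top','wrist']:
    d=viewer.get_image(n);cv2.imwrite(f'pics/{n}0.png',d['pixels'])
    np.savez(f'{n}.npz',K=d['camera_matrix'],R=d['R'],t=d['t']);print(n,d['camera_matrix'],d['R'],d['t'])
E
```

```text
pics
0.0 [ 0.18843944 -0.51641827  0.24169312] [[ 3.42671848e-01 -9.39455139e-01 -2.15919114e-04]
 [-9.39454038e-01 -3.42671784e-01  1.46907360e-03]
 [-1.45411813e-03 -3.00564081e-04 -9.99998898e-01]] 0.08555989627116573 0.011
scene [[408.6973724    0.         280.08814839]
 [  0.         408.6973724  205.68481223]
 [  0.           0.           1.        ]] [[-0.86818141 -0.49612153 -0.01115638]
 [-0.23640738  0.43325543 -0.86971334]
 [ 0.43631708 -0.7524315  -0.4934311 ]] [0.45520551 0.27044149 0.74869296]
top [[501.54269456   0.         282.04082549]
 [  0.         501.54269456 207.08051612]
 [  0.           0.           1.        ]] [[-0.01869939 -0.99940863 -0.02885683]
 [-0.9845906   0.02342596 -0.17329906]
 [ 0.17387258  0.02517157 -0.9844464 ]] [-0.05749173  0.57402174  1.15655643]
wrist [[325.1922621    0.         281.39011782]
 [  0.         325.1922621  212.47173427]
 [  0.           0.           1.        ]] [[ 0.34330339 -0.93922234 -0.00204487]
 [-0.89154643 -0.32656027  0.31385244]
 [-0.295445   -0.10592351 -0.94946957]] [-0.54963378 -0.04046845  0.38129425]
```

View pics/scene0.png

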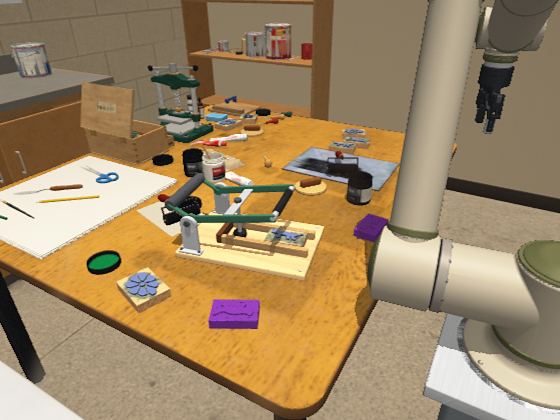

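View pics/top0.png

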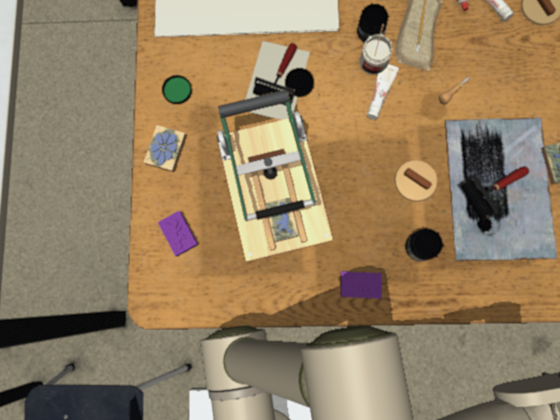

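The top view shows the jig around (275,185), tilted roughly 10°. The grip bar is near (279,210) and the block near (284,222). I'll enlarge that area.

```bash
python3 - <<'E'
import cv2
a=cv2.imread('pics/top0.png')[80:270,200:350];cv2.imwrite('pics/topc.png',cv2.resize(a,None,fx=3.15,fy=3.15,interpolation=cv2.INTER_CUBIC))
a=cv2.imread('pics/scene0.png')[160:290,150:340];cv2.imwrite('pics/scenec.png',cv2.resize(a,None,fx=4,fy=4,interpolation=cv2.INTER_CUBIC))
E
```

```text
(no output)
```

View pics/topc.png

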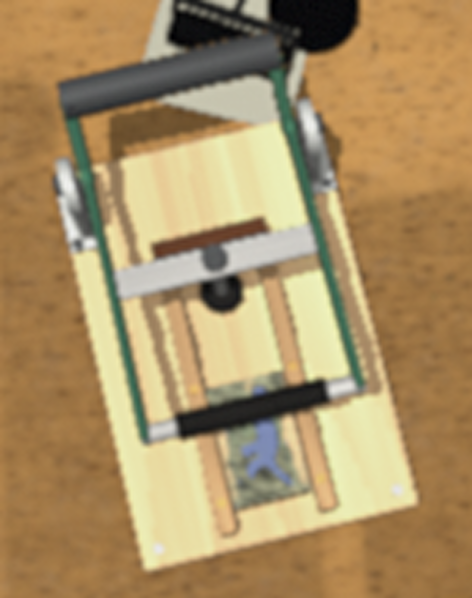

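View pics/scenec.png

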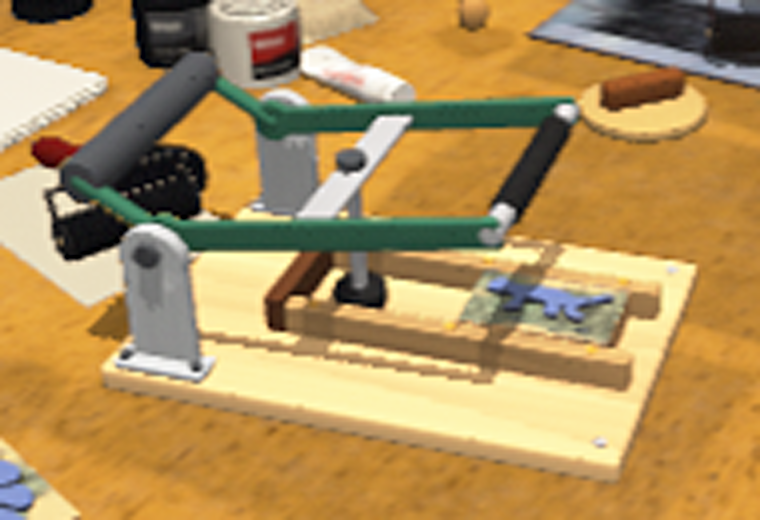

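```bash
cat > h.py <<'E'
import numpy as np
def load(n):
    d=np.load(n+'.npz');return d['K'],d['R'],d['t']
def proj(n,X):
    K,R,t=load(n);c=np.atleast_2d(X)@R.T+t;p=c@K.T;return p[:,:2]/p[:,2:]
def ray(n,uv,z):
    K,R,t=load(n);C=-R.T@t;d=R.T@np.linalg.inv(K)@np.array([*uv,1.]);return C+d*(z-C[2])/d[2]
def J2W(P,p):
    P=np.atleast_2d(P);c,s=np.cos(p[2]),np.sin(p[2]);return np.c_[p[0]+c*P[:,0]-s*P[:,1],p[1]+s*P[:,0]+c*P[:,1],P[:,2]]
E
python3 - <<'E'
from h import *
from scipy.optimize import least_squares
T=[(-165,110,18,148,566),(-165,-110,18,417,500),(165,-110,18,281,120),(-82,55,136,178,425),(-82,-55,136,328,390)]
S=[(-165,110,18,617,465),(-165,-110,18,695,265),(165,110,18,105,365)]
T=np.array(T,float);S=np.array(S,float)
tu=T[:,3:]/3.15+[200,80];su=S[:,3:]/4+[150,160]
f=lambda p:np.r_[(proj('top',J2W(T[:,:3]/1e3,p))-tu).ravel(),(proj('scene',J2W(S[:,:3]/1e3,p))-su).ravel()]
r=least_squares(f,[.5,0,0.2],loss='soft_l1');p=r.x;print(p,np.degrees(p[2]));print(f(p).reshape(-1,2).round(1))
np.save('jig.npy',p)
c=np.array([[240,508],[312,492]])/3.15+[200,80]
co,s=np.cos(p[2]),np.sin(p[2])
for u in c:
    w=ray('top',u,.043);d=w[:2]-p[:2];print('block near corner jig',co*d[0]+s*d[1],-s*d[0]+co*d[1])
for X in [(-.082,0,.136),(.125,0,.1),(-.2,0,.03),(.02,0,.031)]:print(X,J2W(X,p))
for u,z in[((425,245),.083),((416,180),.02),((165,148),.02)]:print(ray('top',u,z))
E
```

```text
[ 0.63292144 -0.04891287  0.22404662] 12.83692599501346
[[-1.2  1.3]
 [ 1.2  0.2]
 [10.9 -4.2]
 [-0.5  0.1]
 [-0.2 -0.7]
 [ 0.6 -0.1]
 [ 0.7 -0.6]
 [-2.   0.9]]
block near corner jig -0.13931274847147487 0.026556720950294807
block near corner jig -0.1407884610677912 -0.029378953282589666
(-0.082, 0, 0.136) [[ 0.55297092 -0.06713137  0.136     ]]
(0.125, 0, 0.1) [[ 0.75479724 -0.02114075  0.1       ]]
(-0.2, 0, 0.03) [[ 0.43792017 -0.09334825  0.03      ]]
(0.02, 0, 0.031) [[ 0.65242157 -0.04446933  0.031     ]]
[ 0.4709206  -0.39579937  0.083     ]
[ 0.63782262 -0.40080957  0.02      ]
[0.73685546 0.22480516 0.02      ]
```

Call:
jog_arm --dr '[[0, 0, 0.1245], [0, 0, 0], [0, 0, 0], [0, 0, 0], [0, 0, 0], [0, 0, 0], [0, 0, 0], [0, 0, 0], [0, 0, 0], [0, 0, 0]]' --slide '[[0, 0, 0], [-0.035, -0.032, -0.006], [-0.035, -0.032, -0.006], [-0.035, -0.032, -0.006], [-0.035, -0.032, -0.006], [-0.035, -0.032, -0.006], [-0.035, -0.032, -0.006], [-0.035, -0.032, -0.006], [-0.035, -0.032, -0.006], [-0.035, -0.032, -0.006]]' --gripper '[-1, -1, -1, -1, -1, -1, -1, -1, -1, -1]'

```text
time_s: 1.15
position: [0.3993, -0.1434, 0.2966]
tool_rot: [[0.223, -0.975, 0.0], [-0.975, -0.223, -0.0], [0.0, -0.0, -1.0]]
ft_force: [2.0, -1.2, -0.2]
grip_width: -0.0005
```

```bash
python3 - <<'E'
from rig import observe
s=observe();print(s['time_s'],s['q'],s['position'],s['tool_rot'],s['grip_width'])
E
```

```text
1.15 [-3.58330570e+01  6.67790492e+00  8.61972266e+01  1.69465248e-03
  8.71213959e+01  4.12723824e+01] [ 0.39929652 -0.14339131  0.2965898 ] [[ 2.23156128e-01 -9.74782713e-01  6.64302258e-05]
 [-9.74782715e-01 -2.23156130e-01 -1.15328770e-05]
 [ 2.60663612e-05 -6.21814037e-05 -9.99999998e-01]] -0.0005085228787051075
```

Call:
jog_arm --dr '[[0, 0, 0], [0, 0, 0], [0, 0, 0], [0, 0, 0], [0.11, 0, 0], [0.11, 0, 0], [0.11, 0, 0], [0.11, 0, 0], [0.11, 0, 0], [0, 0, 0]]' --slide '[[-0.01, -0.028, 0.015], [-0.01, -0.028, 0.015], [-0.01, -0.028, 0.015], [-0.01, -0.028, 0.015], [0, 0, 0], [0, 0, 0], [0, 0, 0], [0, 0, 0], [0, 0, 0], [0, 0, 0]]' --gripper '[-1, -1, -1, -1, -1, -1, -1, -1, -1, -1]'

```text
time_s: 2.15
position: [0.4974, -0.0812, 0.2353]
tool_rot: [[0.222, -0.832, 0.508], [-0.975, -0.188, 0.117], [-0.002, -0.522, -0.853]]
ft_force: [0.1, -0.0, -0.3]
grip_width: 0.0001
```

```bash
cat >> h.py <<'E'
def st():
    from rig import observe
    s=observe();p=np.load('jig.npy');P=s['position'];c,sn=np.cos(p[2]),np.sin(p[2]);d=P[:2]-p[:2]
    print('t',s['time_s'],'q',np.round(s['q'],1),'jigTCP',np.round([c*d[0]+sn*d[1],-sn*d[0]+c*d[1],P[2]],4))
    Rj=np.array([[c,sn,0],[-sn,c,0],[0,0,1]]);print((Rj@np.array(s['tool_rot'])).round(3),'f',np.round(Rj@s['ft_force'],1))
def shot(n,f,crop=None,k=3):
    from rig import viewer
    import cv2
    a=viewer.get_image(n)['pixels']
    if crop:a=cv2.resize(a[crop[1]:crop[3],crop[0]:crop[2]],None,fx=k,fy=k,interpolation=cv2.INTER_CUBIC)
    cv2.imwrite('pics/'+f,a)
E
python3 -c "
from h import *;st();shot('scene','s1.png')"
```

```text
t 2.15 q [-34.1   8.  101.9  29.3  51.4  28.3] jigTCP [-0.1393 -0.0014  0.2353]
[[-0.001 -0.853  0.522]
 [-1.     0.002  0.001]
 [-0.002 -0.522 -0.853]] f [ 0.1 -0.1 -0.3]
```

View pics/s1.png

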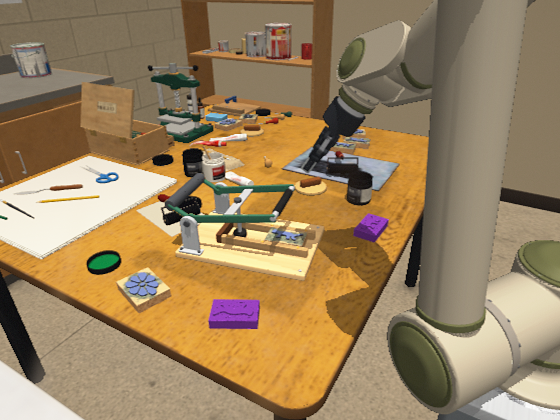

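Call:
jog_arm --dr '[[0.075, 0, 0], [0.075, 0, 0], [0, 0, 0], [0, 0, 0], [0, 0, 0], [0, 0, 0], [0, 0, 0], [0, 0, 0], [0, 0, 0], [0, 0, 0]]' --slide '[[0, 0, 0], [0, 0, 0], [0, 0.01, 0.01], [0, 0.01, 0.01], [0, 0.01, 0.01], [0, 0.01, 0.011], [-0.0014, 0.007, 0.01], [0, 0, 0], [0, 0, 0], [0, 0, 0]]' --gripper '[-1, -1, -1, -1, -1, -1, -1, -1, -1, -1]'

```text
time_s: 3.2
position: [0.4963, -0.0807, 0.1678]
tool_rot: [[0.224, -0.745, 0.628], [-0.975, -0.172, 0.144], [0.001, -0.645, -0.764]]
ft_force: [-0.6, 0.5, -0.4]
grip_width: 0.0001
```

```bash
python3 -c "
from h import *;st();shot('scene','s2.png',(150,90,350,290),3)
p=np.load('jig.npy')
print(proj('scene',J2W([(-.1426+.011*.644,0,.166-.011*.765),(-.082,0,.136)],p)))"
```

```text
t 3.2 q [-37.8  13.6 114.1  54.5  37.8  -1.1] jigTCP [-0.1402 -0.0006  0.1678]
[[ 0.002 -0.764  0.645]
 [-1.    -0.002  0.001]
 [ 0.001 -0.645 -0.764]] f [-0.5  0.7 -0.4]
[[305.01443898 197.39810115]
 [282.9913966  202.47233126]]
```

View pics/s2.png

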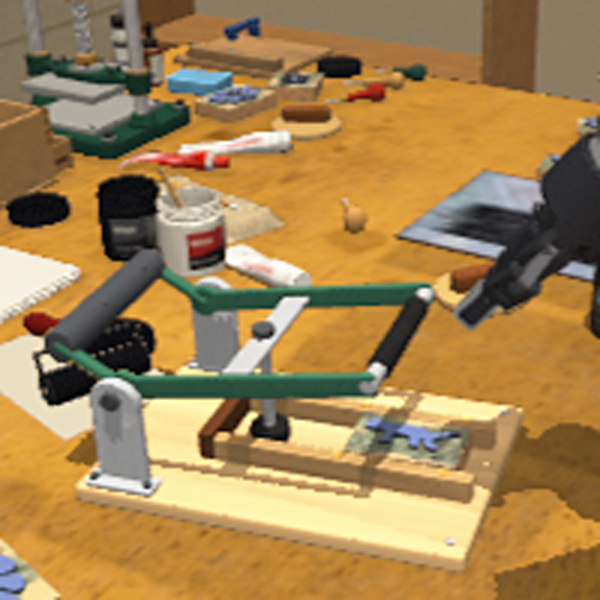

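Call:
jog_arm --dr '[[0, 0, 0], [0, 0, 0], [0, 0, 0], [0, 0, 0], [0, 0, 0], [0, 0, 0], [0, 0, 0], [0, 0, 0], [0, 0, 0], [0, 0, 0]]' --slide '[[0, 0.003, 0], [0, 0, 0.01], [0, 0, 0.01], [0, 0, 0.01], [0, 0, 0.01], [0, 0, 0.01], [0, 0, 0.01], [0, 0, 0.01], [0, 0, 0], [0, 0, 0]]' --gripper '[-1, -1, -1, -1, -1, -1, -1, -1, -1, -1]'

```text
time_s: 4.25
position: [0.5375, -0.0709, 0.1114]
tool_rot: [[0.224, -0.746, 0.628], [-0.975, -0.171, 0.144], [-0.0, -0.644, -0.765]]
ft_force: [-0.1, 0.5, -0.1]
grip_width: -0.0005
```

```bash
python3 -c "
from h import *;st();shot('scene','s3.png',(150,90,350,290),3)"
```

```text
t 4.25 q [-32.7  23.1 113.   65.9  30.3 -10.7] jigTCP [-0.098  -0.0002  0.1114]
[[ 0.002 -0.765  0.644]
 [-1.    -0.001  0.001]
 [-0.    -0.644 -0.765]] f [ 0.1  0.5 -0.1]
```

View pics/s3.png

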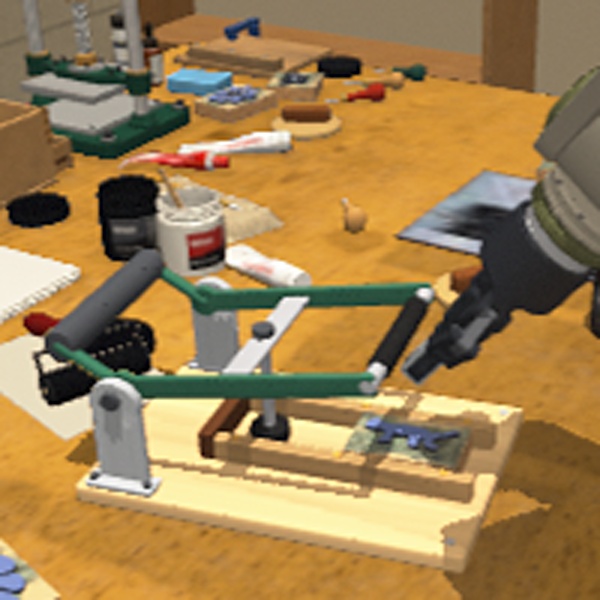

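```bash
python3 -c "
import numpy as np
a0=np.arctan2(.036,-.207);ph=np.linspace(0,1.1,23)
X=.21*np.c_[np.cos(a0-ph),np.sin(a0-ph)];D=np.diff(X,axis=0)
c,s=np.cos(.7),np.sin(.7)
for p,d,x in zip(ph[1:],D,X[1:]):print(round(p,2),np.round([-c*d[0]-s*d[1],s*d[0]-c*d[1]],4),(x-X[0]).round(3))"
```

```text
0.05 [-0.0082 -0.0065] [0.002 0.01 ]
0.1 [-0.0085 -0.0061] [0.005 0.02 ]
0.15 [-0.0088 -0.0057] [0.008 0.031]
0.2 [-0.0091 -0.0052] [0.011 0.04 ]
0.25 [-0.0093 -0.0048] [0.015 0.05 ]
0.3 [-0.0096 -0.0043] [0.02 0.06]
0.35 [-0.0098 -0.0038] [0.025 0.069]
0.4 [-0.01   -0.0033] [0.03  0.078]
0.45 [-0.0101 -0.0028] [0.036 0.086]
0.5 [-0.0102 -0.0023] [0.043 0.095]
0.55 [-0.0103 -0.0018] [0.049 0.103]
0.6 [-0.0104 -0.0013] [0.056 0.111]
0.65 [-0.0105 -0.0008] [0.064 0.118]
0.7 [-0.0105 -0.0002] [0.072 0.125]
0.75 [-0.0105  0.0003] [0.08  0.131]
0.8 [-0.0105  0.0008] [0.089 0.138]
0.85 [-0.0104  0.0013] [0.097 0.143]
0.9 [-0.0103  0.0018] [0.106 0.148]
0.95 [-0.0102  0.0024] [0.116 0.153]
1.0 [-0.0101  0.0029] [0.125 0.158]
1.05 [-0.0099  0.0034] [0.135 0.161]
1.1 [-0.0098  0.0039] [0.145 0.165]
```

Call:
jog_arm --dr '[[0, 0, 0], [0, 0, 0], [0, 0, 0], [0, 0, 0], [0, 0, 0], [0, 0, 0], [0, 0, 0], [0, 0, 0], [0, 0, 0], [0, 0, 0]]' --slide '[[0, 0, 0.008], [0, -0.002, 0], [0, -0.002, 0], [0, -0.002, 0], [0, -0.002, 0], [0, -0.003, -0.002], [0, -0.004, -0.003], [0, -0.004, -0.003], [0, 0, 0], [0, 0, 0]]' --gripper '[-1, -1, -1, -1, -1, -1, -1, -1, -1, -1]'

```text
time_s: 5.3
position: [0.5512, -0.0678, 0.1237]
tool_rot: [[0.223, -0.746, 0.627], [-0.975, -0.171, 0.144], [0.0, -0.644, -0.765]]
ft_force: [-4.7, -1.5, -0.6]
grip_width: -0.0
```

```bash
python3 -c "
from h import *;st();shot('scene','s4.png',(150,90,350,290),3)"
```

```text
t 5.3 q [-31.3  22.5 110.4  61.2  30.8  -4. ] jigTCP [-0.0839 -0.0002  0.1237]
[[ 0.001 -0.765  0.644]
 [-1.    -0.001  0.001]
 [ 0.    -0.644 -0.765]] f [-4.9 -0.4 -0.6]
```

View pics/s4.png

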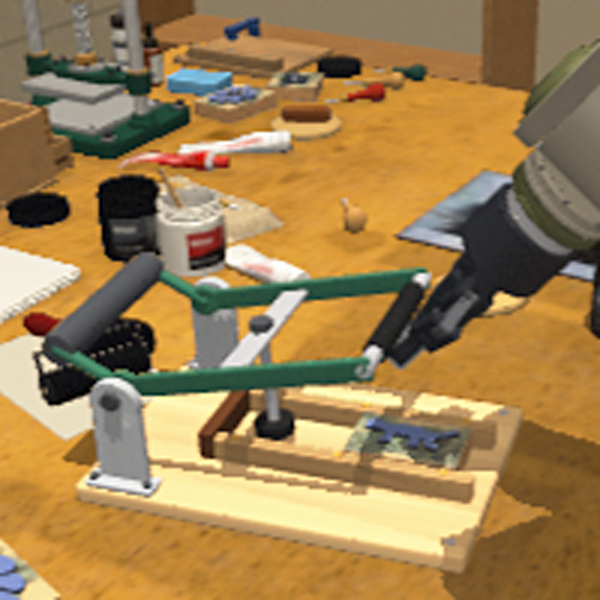

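The bar is rising: its near end went from row 380 to about 368, and the contact force is about 5 N. I'll keep following the arc.

Call:
jog_arm --dr '[[0, 0, 0], [0, 0, 0], [0, 0, 0], [0, 0, 0], [0, 0, 0], [0, 0, 0], [0, 0, 0], [0, 0, 0], [0, 0, 0], [0, 0, 0]]' --slide '[[0, -0.0085, -0.006], [0, -0.0088, -0.0057], [0, -0.009, -0.0052], [0, -0.0093, -0.0048], [0, -0.0096, -0.0043], [0, -0.0098, -0.0038], [0, -0.01, -0.0033], [0, -0.01, -0.0028], [0, -0.0102, -0.0023], [0, -0.0103, -0.0018]]' --gripper '[-1, -1, -1, -1, -1, -1, -1, -1, -1, -1]'

```text
time_s: 6.35
position: [0.5978, -0.0571, 0.2162]
tool_rot: [[0.224, -0.746, 0.628], [-0.975, -0.171, 0.144], [-0.0, -0.644, -0.765]]
ft_force: [-0.7, -0.7, 0.2]
grip_width: 0.0001
```

```bash
python3 -c "
from h import *;st();shot('scene','s5.png',(150,90,350,290),3)"
```

```text
t 6.35 q [-26.8  17.3  97.   39.8  40.   24.9] jigTCP [-3.610e-02 -1.000e-04  2.162e-01]
[[ 0.001 -0.765  0.644]
 [-1.    -0.001  0.001]
 [-0.    -0.644 -0.765]] f [-0.9 -0.5  0.2]
```

View pics/s5.png

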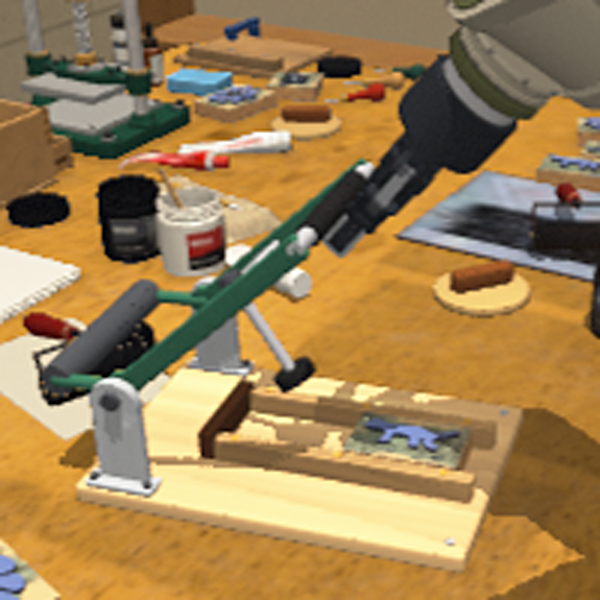

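Call:
jog_arm --dr '[[0, 0, 0], [0, 0, 0], [0, 0, 0], [0, 0, 0], [0, 0, 0], [0, 0, 0], [0, 0, 0], [0, 0, 0], [0, 0, 0], [0, 0, 0]]' --slide '[[0, -0.0104, -0.0013], [0, -0.0105, -0.0008], [0, -0.0105, -0.0002], [0, -0.0105, 0.0003], [0, -0.0105, 0.0008], [0, -0.0104, 0.0013], [0, -0.0103, 0.0018], [0, -0.0102, 0.0024], [0, -0.01, 0.0029], [0, -0.005, 0.0017]]' --gripper '[-1, -1, -1, -1, -1, -1, -1, -1, -1, -1]'

```text
time_s: 7.4
position: [0.677, -0.039, 0.2725]
tool_rot: [[0.224, -0.745, 0.628], [-0.975, -0.171, 0.144], [-0.0, -0.644, -0.765]]
ft_force: [-0.3, 0.2, 0.3]
grip_width: -0.0001
```

```bash
python3 -c "
from h import *;st();shot('scene','s6.png',(150,90,350,290),3)"
```

```text
t 7.4 q [-21.   20.8  80.7  29.3  47.4  42. ] jigTCP [ 4.520e-02 -1.000e-04  2.725e-01]
[[ 0.002 -0.765  0.644]
 [-1.    -0.001  0.001]
 [-0.    -0.644 -0.765]] f [-0.3  0.2  0.3]
```

View pics/s6.png

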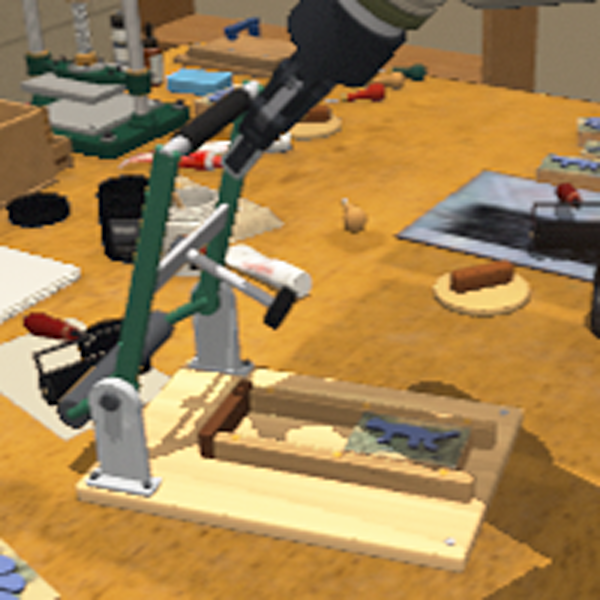

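Call:
jog_arm --dr '[[0, 0, 0], [0, 0, 0], [0, 0, 0], [0, 0, 0], [0, 0, 0], [0, 0, 0], [0, 0, 0], [0, 0, 0], [0, 0, 0], [0, 0, 0]]' --slide '[[0, 0, 0], [0, 0, 0], [0, 0, 0], [0, 0.0077, -0.0064], [0, 0.0153, -0.0129], [0, 0.0153, -0.0129], [0, 0.0153, -0.0129], [0, 0.0153, -0.0129], [0, 0, 0], [0, 0, 0]]' --gripper '[-1, -1, -1, -1, -1, -1, -1, -1, -1, -1]'

```text
time_s: 8.45
position: [0.5887, -0.0596, 0.2728]
tool_rot: [[0.223, -0.745, 0.629], [-0.975, -0.17, 0.143], [0.0, -0.645, -0.764]]
ft_force: [0.8, 0.2, 0.3]
grip_width: 0.0001
```

```bash
python3 -c "
from h import *;st();shot('scene','s7.png',(150,90,350,290),3)"
```

```text
t 8.45 q [-27.7  12.6  92.8  34.7  47.4  31.7] jigTCP [-0.0455 -0.0006  0.2728]
[[ 0.    -0.764  0.645]
 [-1.    -0.001 -0.   ]
 [ 0.    -0.645 -0.764]] f [ 0.8 -0.   0.3]
```

View pics/s7.png

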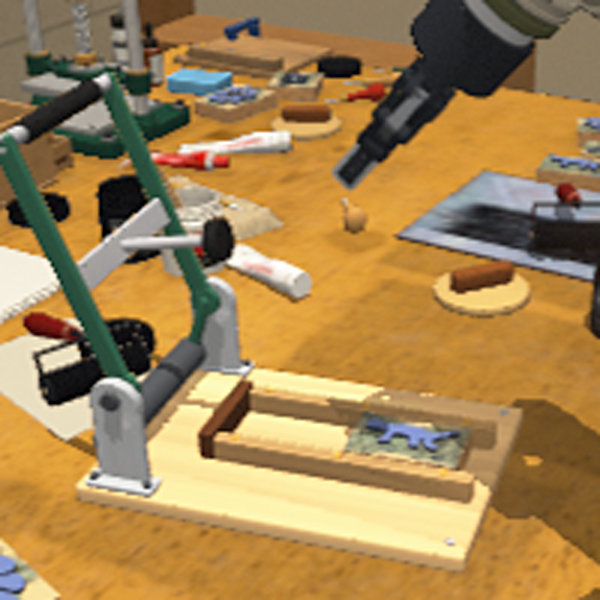

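The frame is raised: its bar is now at (60,105) and the channel is clear. Next I'll turn the tool upright and go behind the block.

Call:
jog_arm --dr '[[-0.14, 0, 0], [-0.14, 0, 0], [-0.14, 0, 0], [-0.14, 0, 0], [-0.14, 0, 0], [0, 0, 0], [0, 0, 0], [0, 0, 0], [0, 0, 0], [0, 0, 0]]' --slide '[[0, 0, 0], [0, 0, 0], [0, 0, 0], [0, 0, 0], [0, 0, 0], [0, 0.033, 0], [0, 0.033, 0.02], [0, 0.033, 0.03], [0, 0.033, 0.03], [0, 0, 0.03]]' --gripper '[-1, -1, -1, -1, -1, -1, -1, -1, -1, -1]'

```text
time_s: 9.5
position: [0.4578, -0.0887, 0.1616]
tool_rot: [[0.223, -0.975, -0.001], [-0.975, -0.223, -0.0], [-0.0, 0.001, -1.0]]
ft_force: [1.5, 0.1, -0.4]
grip_width: -0.0
```

```bash
python3 -c "
from h import *;st();shot('top','t7.png',(200,80,350,270),3.15)"
```

```text
t 9.5 q [-25.5  18.3  94.7  -0.   67.   51.6] jigTCP [-1.795e-01  1.000e-04  1.616e-01]
[[ 0.001 -1.    -0.001]
 [-1.    -0.001  0.   ]
 [-0.     0.001 -1.   ]] f [ 1.5 -0.3 -0.4]
```

View pics/t7.png

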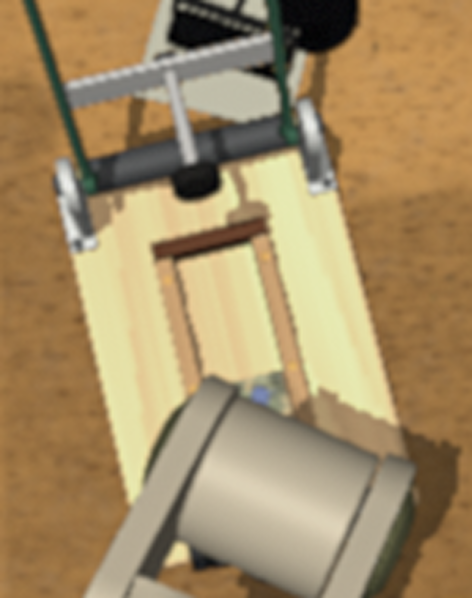

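Call:
jog_arm --dr '[[0, 0, 0], [0, 0, 0], [0, 0, 0], [0, 0, 0], [0, 0, 0], [0, 0, 0], [0, 0, 0], [0, 0, 0], [0, 0, 0], [0, 0, 0]]' --slide '[[0, 0, 0.025], [0, 0, 0.025], [0, 0, 0.025], [0, 0, 0.025], [0, 0, 0.015], [0, 0, 0.0096], [0, 0, 0], [0, 0, 0], [0, 0, 0], [0, 0, 0]]' --gripper '[-1, -1, -1, -1, -1, -1, -1, -1, -1, -1]'

```text
time_s: 10.55
position: [0.4605, -0.0889, 0.0385]
tool_rot: [[0.224, -0.975, 0.001], [-0.975, -0.224, -0.001], [0.001, -0.001, -1.0]]
ft_force: [-0.7, -0.2, 0.1]
grip_width: 0.0003
```

```bash
python3 -c "
from h import *;st();shot('scene','s9.png',(150,90,350,290),3)"
```

```text
t 10.55 q [-25.4  29.5 103.    0.   47.5  51.7] jigTCP [-0.177  -0.0007  0.0385]
[[ 0.001 -1.     0.001]
 [-1.    -0.001 -0.001]
 [ 0.001 -0.001 -1.   ]] f [-0.7 -0.   0.1]
```

View pics/s9.png

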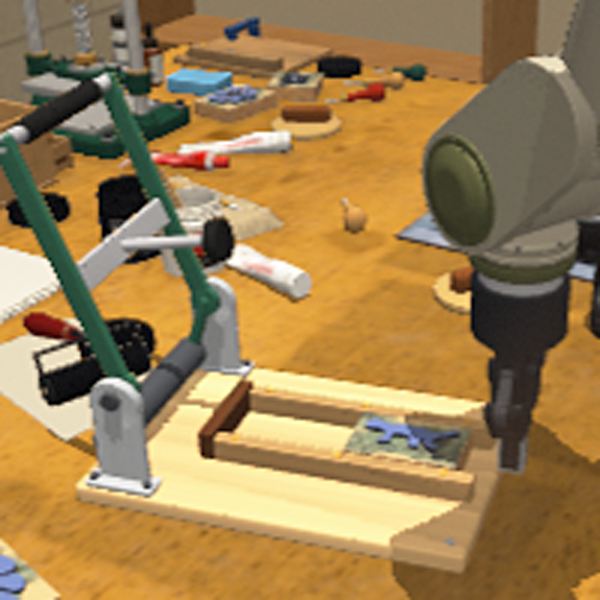

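Call:
jog_arm --dr '[[0, 0, 0], [0, 0, 0], [0, 0, 0], [0, 0, 0], [0, 0, 0], [0, 0, 0], [0, 0, 0], [0, 0, 0], [0, 0, 0], [0, 0, 0]]' --slide '[[0, -0.01, 0], [0, -0.01, 0], [0, -0.012, 0], [0, -0.012, 0], [0, -0.012, 0], [0, -0.012, 0], [0, -0.012, 0], [0, -0.012, 0], [0, -0.012, 0], [0, -0.012, 0]]' --gripper '[-1, -1, -1, -1, -1, -1, -1, -1, -1, -1]'

```text
time_s: 11.6
position: [0.5742, -0.0624, 0.0378]
tool_rot: [[0.224, -0.975, -0.0], [-0.975, -0.224, -0.0], [0.0, 0.0, -1.0]]
ft_force: [-1.2, -0.0, 2.2]
grip_width: 0.0001
```

```bash
python3 -c "
from h import *;st();shot('scene','s10.png',(150,90,350,290),3)"
```

```text
t 11.6 q [-17.9  37.1  85.2  -0.   57.8  59.1] jigTCP [-0.0602 -0.0001  0.0378]
[[ 0.002 -1.    -0.   ]
 [-1.    -0.002 -0.   ]
 [ 0.     0.    -1.   ]] f [-1.2  0.3  2.2]
```

View pics/s10.png

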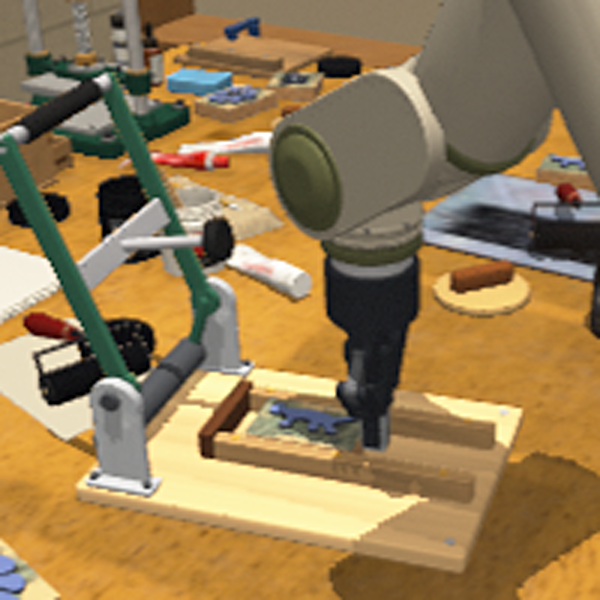

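Call:
jog_arm --dr '[[0, 0, 0], [0, 0, 0], [0, 0, 0], [0, 0, 0], [0, 0, 0], [0, 0, 0], [0, 0, 0], [0, 0, 0], [0, 0, 0], [0, 0, 0]]' --slide '[[0, -0.004, 0], [0, -0.004, 0], [0, -0.003, 0], [0, -0.003, 0], [0, -0.002, 0], [0, -0.001, 0], [0, -0.001, 0], [0, -0.001, 0], [0, 0, 0], [0, 0, 0]]' --gripper '[-1, -1, -1, -1, -1, -1, -1, -1, -1, -1]'

```text
time_s: 12.65
position: [0.5918, -0.0586, 0.0379]
tool_rot: [[0.223, -0.975, 0.0], [-0.975, -0.223, -0.0], [0.0, -0.0, -1.0]]
ft_force: [-0.0, -0.1, -0.1]
grip_width: -0.0004
```

```bash
python3 -c "
from h import *;st();shot('scene','s11.png',(205,205,290,255),8)"
```

```text
t 12.65 q [-17.1  38.3  82.2   0.   59.4  60. ] jigTCP [-0.0422 -0.0003  0.0379]
[[ 0.001 -1.     0.   ]
 [-1.    -0.001 -0.   ]
 [ 0.    -0.    -1.   ]] f [-0.1 -0.1 -0.1]
```

View pics/s11.png

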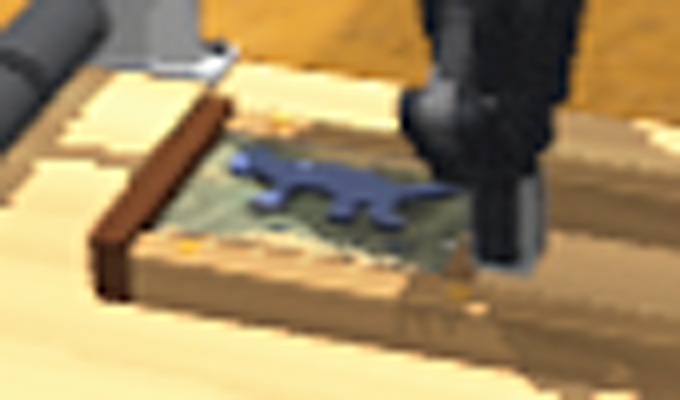

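Nearly home. I'll keep pushing slowly until the force rises.

Call:
jog_arm --dr '[[0, 0, 0], [0, 0, 0], [0, 0, 0], [0, 0, 0], [0, 0, 0], [0, 0, 0], [0, 0, 0], [0, 0, 0], [0, 0, 0], [0, 0, 0]]' --slide '[[0, -0.001, 0], [0, -0.001, 0], [0, -0.001, 0], [0, -0.001, 0], [0, 0, 0], [0, 0, 0], [0, 0, 0], [0, 0, 0], [0, 0, 0], [0, 0, 0]]' --gripper '[-1, -1, -1, -1, -1, -1, -1, -1, -1, -1]'

```text
time_s: 13.7
position: [0.5951, -0.0578, 0.0378]
tool_rot: [[0.223, -0.975, -0.001], [-0.975, -0.223, -0.0], [-0.0, 0.001, -1.0]]
ft_force: [-4.4, -1.8, 3.4]
grip_width: 0.0001
```

```bash
python3 -c "
from h import *;st()"
```

```text
t 13.7 q [-16.9  38.6  81.6  -0.   59.9  60.2] jigTCP [-0.0388 -0.0003  0.0378]
[[ 0.001 -1.    -0.001]
 [-1.    -0.001  0.   ]
 [-0.     0.001 -1.   ]] f [-4.7 -0.7  3.4]
```

Call:
jog_arm --dr '[[0, 0, 0], [0, 0, 0], [0, 0, 0], [0, 0, 0], [0, 0, 0], [0, 0, 0], [0, 0, 0], [0, 0, 0], [0, 0, 0], [0, 0, 0]]' --slide '[[0, -0.001, 0], [0, -0.001, 0], [0, 0, 0], [0, 0, 0], [0, 0, 0], [0, 0, 0], [0, 0, 0], [0, 0, 0], [0, 0, 0], [0, 0, 0]]' --gripper '[-1, -1, -1, -1, -1, -1, -1, -1, -1, -1]'

```text
time_s: 14.7
position: [0.5953, -0.0577, 0.0378]
tool_rot: [[0.224, -0.975, -0.006], [-0.975, -0.224, -0.0], [-0.001, 0.006, -1.0]]
ft_force: [-14.2, -4.3, 10.2]
grip_width: -0.0002
```

```bash
python3 -c "
from h import *;st()"
```

```text
t 14.7 q [-16.8  38.7  81.4  -0.1  60.2  60.3] jigTCP [-0.0387 -0.0002  0.0378]
[[ 0.001 -1.    -0.006]
 [-1.    -0.001  0.001]
 [-0.001  0.006 -1.   ]] f [-14.8  -1.1  10.2]
```

The block is against the stop: the force rose to 15 N with no further motion. I'll back off.

Call:
jog_arm --dr '[[0, 0, 0], [0, 0, 0], [0, 0, 0], [0, 0, 0], [0, 0, 0], [0, 0, 0], [0, 0, 0], [0, 0, 0], [0, 0, 0], [0, 0, 0]]' --slide '[[0, 0.002, 0], [0, 0.004, 0], [0, 0.01, 0], [0, 0.02, 0], [0, 0.03, 0], [0, 0.03, -0.02], [0, 0.03, -0.04], [0, 0.02, -0.04], [0, 0, -0.04], [0, 0, 0]]' --gripper '[-1, -1, -1, -1, -1, -1, -1, -1, -1, -1]'

```text
time_s: 15.7
position: [0.4564, -0.0908, 0.1824]
tool_rot: [[0.223, -0.975, 0.009], [-0.975, -0.223, -0.004], [0.006, -0.008, -1.0]]
ft_force: [1.4, -0.3, -1.0]
grip_width: -0.0002
```

```bash
python3 -c "
from h import *;st();shot('scene','s12.png',(150,90,350,290),3);shot('top','t12.png',(200,80,350,270),3.15)
p=np.load('jig.npy');print((proj('top',J2W([(-.028,y,z) for y in(.03,-.03) for z in (.04,.044)],p))-[200,80])*3.15)"
```

```text
t 15.7 q [-25.9  16.5  93.3   0.   69.5  51.2] jigTCP [-0.1814 -0.0016  0.1824]
[[ 0.001 -1.     0.008]
 [-1.    -0.001 -0.006]
 [ 0.006 -0.008 -1.   ]] f [ 1.2 -0.6 -1. ]
[[201.51002863 370.22123053]
 [201.1759433  369.22379525]
 [276.84440541 351.49396477]
 [276.75419224 350.43665577]]
```

View pics/s12.png

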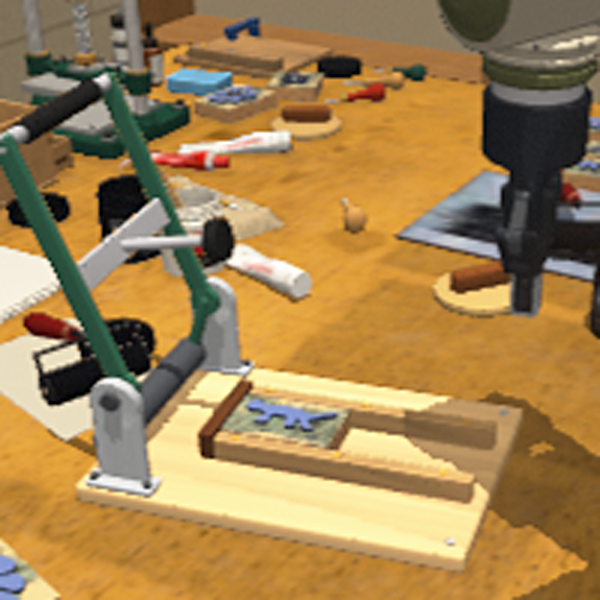

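View pics/t12.png

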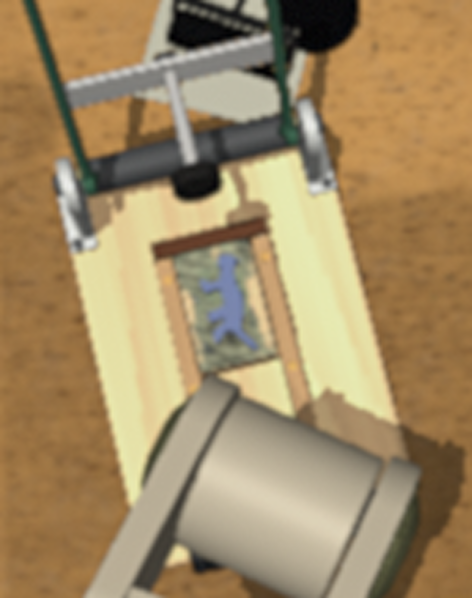

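Call:
jog_arm --dr '[[0, 0, 0], [0, 0, 0], [0, 0, 0], [0, 0, 0], [0, 0, 0], [0, 0, 0], [0, 0, 0], [0, 0, 0], [0, 0, 0], [0, 0, 0]]' --slide '[[0, 0, 0], [0, 0, 0], [0, 0, 0], [0, 0, 0], [0, 0, 0], [0, 0, 0], [0, 0, 0], [0, 0, 0], [0, 0, 0], [0, 0, 0]]' --gripper '[-1, -1, -1, -1, -1, -1, -1, -1, -1, -1]'

```text
time_s: 16.8
position: [0.4552, -0.0899, 0.1778]
tool_rot: [[0.223, -0.975, 0.0], [-0.975, -0.223, -0.0], [0.0, -0.0, -1.0]]
ft_force: [0.4, 0.6, 1.1]
grip_width: 0.0002
```

```bash
python3 -c "
from h import *;st()
from rig import env;print(env.close_job())"
```

```text
t 16.8 q [-25.8  16.9  93.6  -0.   69.5  51.3] jigTCP [-0.1823 -0.0005  0.1778]
[[ 0.001 -1.     0.   ]
 [-1.    -0.001 -0.   ]
 [ 0.    -0.    -1.   ]] f [0.5 0.5 1.1]
the job is handed in; nothing more can be done
None
```

The frame is raised and standing by itself, and the fish block is home against the stop. I handed the job in at 16.8 s of the 48 s allowed; the hand-in gave no verdict.

- **Frame:** I lifted it with the closed fingers under the grip bar, following the bar's arc past the balance point. It then fell open by itself, and the pictures after I drew back show it standing open and untouched.
- **Block:** I pushed it along the channel until the force rose from 5 to 15 N with no further motion. In the last top view its near edge was within about 1–2 mm of the home position.
- **Robot and bystanders:** The arm ended clear of everything, with only about 1 N of noise on the wrist force. I planned the moves clear of the jar, baren and flower block and saw no contact. I did not re-measure their positions at the end.

None of the checks failed or disagreed. One board-corner reading was off in the first jig measurement because a hinge post hid that corner. The fit gave it little weight, and the other points agreed to about 2 pixels.

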